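Uncouple a trailer drawbar on the bench stand

TASK

Slide the drip tray along the bench, flat and without lifting it, until it is centred on the mat under the hitch ball. Then uncouple the drawbar: pull the yellow latch handle sideways out against its spring while the coupler is still down, keep it pulled and lift the coupler about 8 cm up off the ball. Finish while holding the drawbar raised and still in the gripper; do not put it down or let go, and leave the tin, the wrench and the spare ball where they are.

Things in the scene. Friction and masses are not known exactly. Their poses are not given: they have to be found in the camera images.
- ball (a point): centre of the bright steel hitch ball (50 mm across) of the bolted-down stand, 126 mm above the bench, inside the coupler at the start. The stand's place and yaw vary. Axes of the stand: z up, x level from the ball along the drawbar to its pivot, y level to the drawbar's left (the tray's side). Steel plate under the ball 50 mm wide; its nut and bolt end 40 mm above the bench
- mat (a point): point on the bench straight below the ball, the middle of a thin flat dark mat (190 mm along x, 270 mm along y, under 1 mm thick, no obstacle); axes of the stand. The bench is free from x = -115 mm (receiver tube and foot of the ball mount) to x = +245 mm (foot of the drawbar's pivot)
- drawbar: red 50 mm square drawbar stub with a steel coupler on its end, 0.7 to 1.1 kg. Origin: centre of the coupler's socket, at the ball's centre when coupled; axes then those of the stand. Hinged on a level pin at x = +300 mm, z = +12 mm from the origin; it lifts by turning about its +y axis (up to 0.5 rad) and falls back when let go. Coupler 68 mm wide, its top 42 mm above the origin
- latch_grip (a point): where to grip the yellow upright latch handle: plate 14 mm thick (along y), 50 mm wide (x), top 20 mm above this point, foot 56 mm below. At stand x = 0, y = -92 mm, 155 mm above the bench; axes of the drawbar. 50 mm free between plate and coupler; rod and 26 mm spring housing 50 mm below this point. It pulls out along -y and rides up with the drawbar, which can be lifted by it
- latch (a joint): pull of the latch, m: 0 = home, jaw hooked under the ball (the drawbar cannot lift); 0.020 = fully out at its stop. The jaw is clear of the ball from 0.014. A spring returns it: about 6 N at home, 12 N fully out, so keep it pulled until the coupler is about 50 mm up
- tray_center (a point): centre, 11 mm above the bench, of the blue plastic drip tray: open, 150 mm along its x, 240 mm along its y, walls 22 mm high, 4 mm thick, 0.3 to 0.5 kg, loose on the bench to the left of the drawbar; z up. It passes under the ball and coupler
- tray_grip (a point): where to take the tray's grip, an upright plate 10 mm thick (along the tray's y), 70 mm wide, top 66 mm above the bench; this point is in the plate, 140 mm from tray_center along the tray's +y, 46 mm above the bench; axes of the tray. A strip 22 mm above the bench joins the plate's foot to the tray, so fingers have 40 mm of plate above it; the tray can also be pushed by the plate
- tin_center (a point): bystander: centre of a closed white-topped grease tin with a green band, 84 mm across, 85 mm high, standing to the right of the drawbar
- wrench: bystander: steel wrench lying on the bench to the right of the drawbar; origin under its middle
- spare_center (a point): bystander: centre of a brass-coloured spare hitch ball, 50 mm across, 67 mm high, standing to the left of the drawbar near its pivot

How it is judged:
By the outcome, as a careful person would: the job done as asked, in the order asked, and still so for the second after the job is handed in, while the arm keeps its last pose, push and grip.
It also fails if it takes over 56 s, if anything falls off the work surface, if the arm or the gripper's body presses on something with over 40 N, if the wrist force passes 120 N, or if a joint passes its speed limit or range.

ROBOT

A 6-joint arm with a two-finger parallel gripper is mounted at the origin on the work surface. World frame = base frame: x ahead of the robot, y to its left, z up, the work surface at z = 0. Lengths are in m, angles in degrees, forces in N, time in s.
With the tool pointing down it reaches from about 0.4 to 0.825 m from the base axis. Payload 7 kg.
Tool frame: the origin (TCP) lies on the front face of the gripper's body, between the roots of the fingers; the fingertips stand 66 mm ahead of it and the grasp point (between the pads) lies 47 mm ahead of it; z points along the fingers, y is the line along which they close (so a half turn about z gives the same grasp; the last joint's range is limited). The gripper opens to 88 mm and grips with 3 to 60 N. Pads are 19 mm wide; open, the fingers measure 130 mm over their backs; the gripper's body (78 mm by 193 mm) begins 47 mm behind the grasp point.
Start: joints at [-46.977, 20.546, 0.682, 0, -70.136, -16.507], TCP at [0.301, -0.604, 0.292] pointing down, gripper open.
Joint ranges: [-176.03, 176.03], [-82.01, 121.73], [-58.28, 71.71], [-173.87, 95.51], [-174.79, -0.11], [-173.66, 173.66]. Speed limits (degrees/s): [136.94, 136.94, 172.46, 180, 180, 180].

INTERFACE

Orientations are given as [roll, pitch, yaw] about the fixed x, y, z axes, in that order (R = Rz(yaw) Ry(pitch) Rx(roll)).
In Python, from plant import ctrl gives the robot as it stands.
- The arm moves only by the tool send_rows, never from a script. Its argument "deltas" is a list of rows, each a list of 2 entries, a list of its own where there are three numbers: the shift along the tool's x, y, z each as a share of 800 mm, from -1 to 1, then the turn about the tool's z as a share of 90 degrees, from -1 to 1. A call has exactly 5 rows; each row is the pose to reach, as a shift and turn from the pose commanded when the call began, along the tool's axes at that moment; what a row does not reach only later rows make up. A row lasts 1/12 s, in which the tool goes at most 41.7 mm and 7.16 degrees, less where a joint would pass 70% of its speed; a pose out of reach is approached as far as the arm can. A call with a number of a shift or a turn outside -1 to 1 is refused whole. A call with a gripper value outside its range is refused whole. "gripper" is the opening, from 0 (shut) to 1 (fully open), set as the call begins (left out, the last holds). The fingers move at their own pace and stop on an object; the grip force is fixed at half the most. Time passes only in rows, so rows that repeat a pose let the fingers close, or fill a call up. It gives the time, the measured TCP pose, the force, the opening and the grip force at its end, in the units of the state.
- ctrl.get_obs(): the state, without advancing time (a new reading comes with each control period).
- ctrl.snapshot(name): name is "side" or "top"; returns a dict with "color" (384x512x3 uint8, red, green, blue), "vertical_fov" (degrees; the focal length in pixels is half the picture's height over the tangent of half this angle, whatever the lens; pixels are square), "cx", "cy" (the principal point, pixels), "k1" (the pictures are not rectified: a ray, as slopes to the right and down, at radius r is drawn at 1 + k1 r^2 times it, then the intrinsics apply), "rvec" (rotation vector, rad) and "tvec" (3), from world to camera coordinates, as OpenCV has them. Camera axes: x right, y down, z forward; pixel columns grow to the right and rows downward; lengths in m; the calibration is good to about 2 mm. A picture is of the moment at which its call begins. There is no depth.
- ctrl.close_job(): hands the job in; it is judged then, once.
Trained networks look in a picture, given as the dict that the camera call returned (one of the last four; its "shot" number tells which), for a name from the list of things; names that differ only in an ending like _2 or _b are one class to them, and where a whole thing is asked for, a point or a joint stands for the part that bears it (a point fixed in the world has none). Each returns a list of dicts, best first, with "conf" (0 to 1); they miss things now and then, are a little off and sometimes report something else, mostly with a low value. They report only what shows in the picture. A call takes as long as a camera call.
- ctrl.boxes_of(picture, thing): "xy" ([column, row] as shares, 0 to 1, of the picture: columns of its width, rows of its height, amid what is visible of it).
- ctrl.cut_out(picture, thing): "pixels" (384x512 bool, what is visible of it) and "xy" ([column, row] as shares, 0 to 1, of the picture: columns of its width, rows of its height, amid what is visible of it).
The state is a dict: "clock": time; "joint_pos": joint angles; "qvel": joint speeds; "tau": joint torques, N m; "tool_pos": TCP position; "orientation": TCP orientation; "force": force on the tool from outside, world axes, zero at the start; "moment": the same for the moment, N m; "opening": finger opening in m; "gripper_force": force on a finger pad.
Only numpy, scipy, OpenCV 4.12 (cv2) and the standard library are available. Lean on these libraries where they do the work, as an engineer would, in place of code of your own. Each camera call takes 0.05 s, during which the arm holds its last target. There are 200 camera calls.

## Working session

There is one attempt and no reset: what is moved stays moved. The work goes in short steps, Python scripts to look and compute and a tool call to move; the robot and the scene stay as the last step left them, time stands still between calls to the robot, and variables do not carry over. Pictures are saved under pics/ and viewed, at most 10 in all, crops included, and the job is handed in when it is done.

Besides the shell and the picture viewer there is one more tool, called after "Emit:" as name(argument=value, ...), one argument or row to a line, values as JSON. send_rows: Moves the arm, as the interface text tells. Shift numbers are shares of 800 mm and turn numbers shares of 90 degrees, none past 1 either way. Its arguments: {"type":"object","properties":{"deltas":{"type":"array","items":{"type":"array"}},"gripper":{"type":"number"}},"required":["deltas"]}

```bash
ls; mkdir -p pics
cat > h.py <<'E'
import numpy as np, cv2
from plant import ctrl
from scipy.spatial.transform import Rotation as R
def cam(s):
    f=192/np.tan(np.radians(s["vertical_fov"])/2)
    Rm=cv2.Rodrigues(np.array(s["rvec"],float))[0]; t=np.array(s["tvec"],float).ravel()
    return f,Rm,t
def proj(s,P):
    f,Rm,t=cam(s); c=np.atleast_2d(P)@Rm.T+t; q=c[:,:2]/c[:,2:]
    q=q*(1+s["k1"]*(q**2).sum(1,keepdims=True)); return q*f+[s["cx"],s["cy"]]
def ray(s,px):
    f,Rm,t=cam(s); d=(np.atleast_2d(px)-[s["cx"],s["cy"]])/f; q=d.copy()
    for _ in range(30): q=d/(1+s["k1"]*(q**2).sum(1,keepdims=True))
    return -Rm.T@t, np.c_[q,np.ones(len(q))]@Rm
def at_z(s,px,z):
    o,d=ray(s,px); return o+d*((z-o[2])/d[:,2:])
def save(s,n): cv2.imwrite(f"pics/{n}.png",s["color"][:,:,::-1])
E
python3 - <<'E'
from h import *
np.set_printoptions(precision=3,suppress=True)
print(ctrl.get_obs())
for n in ("side","top"):
    s=ctrl.snapshot(n); save(s,n+"0"); print(n,{k:v for k,v in s.items() if k!="color"}, ray(s,[[256,192]]))
    for th in ("ball","mat","drawbar","latch_grip","tray_center","tray_grip","tin_center","wrench","spare_center"):
        print(th,[(np.round(np.array(d["xy"])*[512,384],1),round(d["conf"],2)) for d in ctrl.boxes_of(s,th)[:2]])
E
```

```text
pics
{'clock': 0.0, 'joint_pos': array([-46.976,  20.592,   0.634,  -0.019, -70.135, -16.508]), 'qvel': array([-0.062,  0.083, -0.037, -0.036,  0.053,  0.057]), 'tau': array([ -0.   , -58.272,  29.305,   6.997,   0.007,  -0.   ]), 'tool_pos': array([ 0.301, -0.604,  0.291]), 'orientation': array([ 179.905,   -0.009, -153.49 ]), 'force': array([0.616, 0.219, 0.306]), 'moment': array([-0.013,  0.006,  0.034]), 'gripper_force': 0.0, 'opening': 0.08787383809880465}
side {'vertical_fov': 53.42273582973687, 'cx': 257.5599453477464, 'cy': 187.3368800045699, 'k1': -0.12630759359336144, 'rvec': array([ 0.24 , -2.912,  1.027]), 'tvec': array([0.513, 0.2  , 0.974]), 'shot': 1} (array([0.442, 0.532, 0.879]), array([[ 0.095, -0.61 , -0.787]]))
ball [(array([240.7, 180.9]), 0.64)]
mat [(array([244.6, 181.8]), 0.67), (array([315.5, 125.8]), 0.48)]
drawbar [(array([215.5, 155.7]), 0.67)]
latch_grip [(array([263.8, 139.6]), 0.96), (array([242.6, 258.1]), 0.25)]
tray_center [(array([244. , 256.8]), 0.63), (array([263.3, 140.4]), 0.3)]
tray_grip [(array([245.1, 258.5]), 0.58), (array([243. , 183.8]), 0.39)]
tin_center [(array([314.1, 124.7]), 0.82)]
wrench [(array([230. , 142.8]), 0.83)]
spare_center [(array([166.1, 231.2]), 0.71)]
top {'vertical_fov': 51.04370679652246, 'cx': 261.79524957066957, 'cy': 189.53590359522676, 'k1': -0.14114291428922565, 'rvec': array([ 2.224, -2.164,  0.048]), 'tvec': array([-0.109,  0.533,  1.001]), 'shot': 2} (array([ 0.486, -0.1  ,  1.026]), array([[ 0.043,  0.02 , -0.999]]))
ball [(array([278.9, 178.4]), 0.72)]
mat [(array([282. , 178.6]), 0.56)]
drawbar [(array([285.2, 137.4]), 0.73)]
latch_grip [(array([315.8, 183.2]), 0.64)]
tray_center [(array([194.8, 186.1]), 0.78), (array([214. , 103.5]), 0.57)]
tray_grip [(array([197.8, 183.2]), 0.59)]
tin_center [(array([392.8, 246.7]), 0.8), (array([196.7, 183.8]), 0.4)]
wrench [(array([356. , 132.5]), 0.65)]
spare_center [(array([214.5, 102.1]), 0.71)]
```

Run:
```python
import cv2
for n in("side0","top0"):
    i=cv2.imread(f"pics/{n}.png"); cv2.imwrite(f"pics/{n}b.png",cv2.resize(i[50:350,80:450],None,fx=2,fy=2,interpolation=2)); print(i.shape)
```

```text
(384, 512, 3)
(384, 512, 3)
```

View pics/side0b.png

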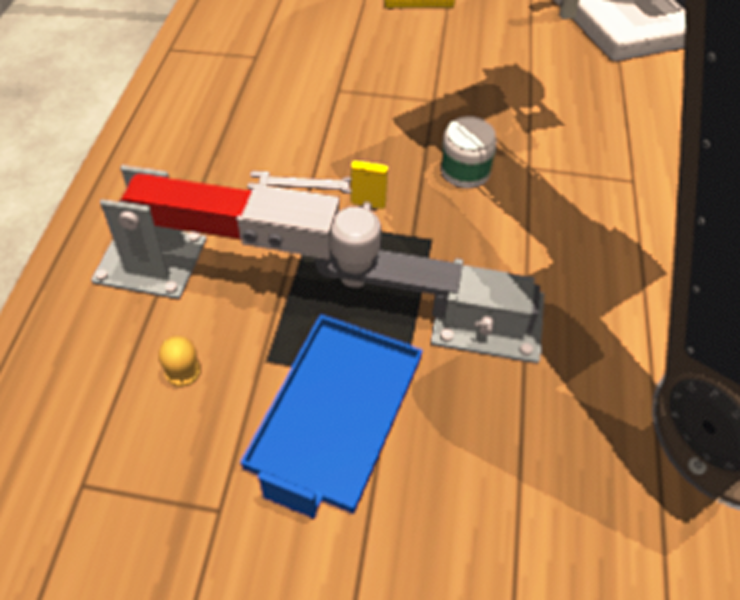

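View pics/top0b.png

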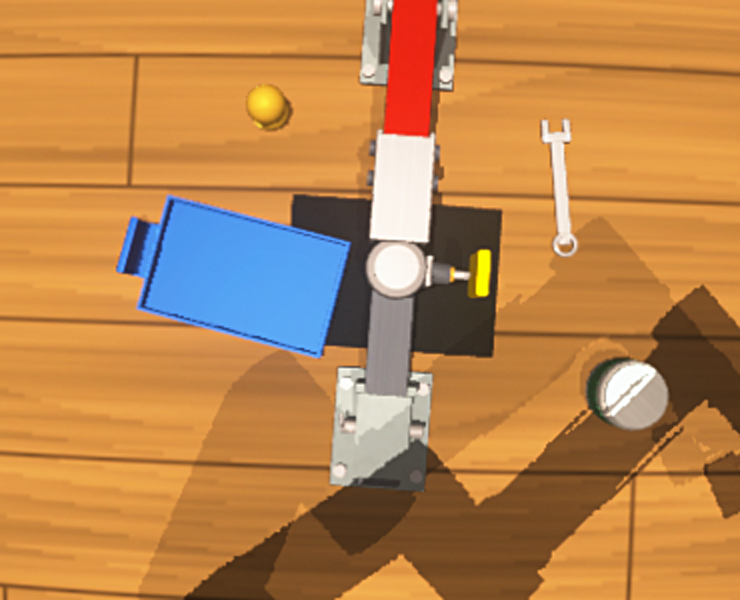

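The side picture shows the blue tray with its grip plate at the far left end (crop 290,490), the yellow latch at crop (368,185), and the ball/coupler at crop (354,240). The top picture shows the mat corners at crop (502,211), (492,356) and (293,196), and the tray turned about 15°. Next I'll fit silhouettes.

```bash
cat >> h.py <<'E'
from scipy.optimize import minimize
def box(x0,x1,y0,y1,z0,z1): return np.array([[x,y,z] for x in(x0,x1) for y in(y0,y1) for z in(z0,z1)])
TRAY=[box(-.075,.075,-.12,.12,0,.022),box(-.035,.035,.135,.145,0,.066),box(-.035,.035,.12,.145,0,.022)]
LATCH=[box(-.025,.025,-.099,-.085,.099,.175)]
def put(p,P): c,s=np.cos(p[2]),np.sin(p[2]); return P@np.array([[c,s,0],[-s,c,0],[0,0,1]])+[p[0],p[1],0]
def sil(s,p,boxes):
    m=np.zeros((384*4,512*4),np.uint8)
    for b in boxes:
        q=cv2.convexHull((proj(s,put(p,b))*4+1.5).astype(np.float32)).round().astype(int); cv2.fillConvexPoly(m,q,255)
    return cv2.resize(m,(512,384),interpolation=cv2.INTER_AREA)/255.
def fit(shots,masks,boxes,p0,dx=.02,da=.15):
    def c(p): return sum(np.abs(sil(s,p,boxes)-m).sum()/m.sum() for s,m in zip(shots,masks))
    best=None
    for k in range(3):
        x=p0 if best is None else best.x
        sx=np.array([x]+[np.array(x)+np.eye(3)[i]*[dx,dx,da][i]/(k+1) for i in range(3)])
        r=minimize(c,x,method="Nelder-Mead",options=dict(initial_simplex=sx,xatol=1e-4,fatol=1e-4))
        if best is None or r.fun<best.fun: best=r
    return best.x,best.fun
def color(s,lo,hi):
    h=cv2.cvtColor(s["color"],cv2.COLOR_RGB2HSV); m=cv2.inRange(h,lo,hi)
    n,l,st,_=cv2.connectedComponentsWithStats(m)
    return l,st
def blue(s):
    l,st=color(s,(100,120,40),(125,255,255)); return (l==1+np.argmax(st[1:,4])).astype(float)
E
python3 - <<'E'
from h import *
np.set_printoptions(precision=4,suppress=True)
S=[ctrl.snapshot("side"),ctrl.snapshot("top")]
tc=at_z(S[1],[[194.8,186.1]],.011)[0]
p,e=fit(S,[blue(s) for s in S],TRAY,[tc[0],tc[1],-.25]); print("tray",p,np.degrees(p[2]),e)
for i in(0,1): print(i,fit([S[i]],[blue(S[i])],TRAY,p,.005,.03))
def yel(s,c):
    l,st=color(s,(25,120,60),(35,255,255)); 
    k=l[int(c[1])-6:int(c[1])+7,int(c[0])-6:int(c[0])+7]; k=np.bincount(k[k>0]).argmax(); print(st[k]); return (l==k).astype(float)
M=[yel(S[0],(263.8,142)),yel(S[1],(320,186))]
mt=at_z(S[1],np.array([[502,211],[492,356],[293,196]])/2+[80,50],0); print("mat",mt)
ms=at_z(S[0],np.array([[431,238]])/2+[80,50],0); print("mat side",ms)
mid=(mt[1]+mt[2])/2; yw=np.arctan2(*(mt[0]-mt[1])[1::-1]); print(mid,np.degrees(yw))
q,e=fit(S,M,LATCH,[mid[0],mid[1],yw],.01,.1); print("stand by latch",q,np.degrees(q[2]),e)
for i in(0,1): print(i,fit([S[i]],[M[i]],LATCH,q,.005,.03))
print("ball top",at_z(S[1],[[278.9,178.4]],.16), at_z(S[0],[[240.7,180.9]],.13))
for P in [[.245,0,0]]: pass
E
```

```text
tray [ 0.5364  0.0575 -0.2252] -12.905693280640124 0.09753762127338939
0 (array([ 0.5363,  0.0576, -0.225 ]), np.float64(0.034849335579262584))
1 (array([ 0.5367,  0.0573, -0.2273]), np.float64(0.06197093505219171))Traceback (most recent call last):
  File "<stdin>", line 10, in <module>
  File "<stdin>", line 9, in yel
ValueError: attempt to get argmax of an empty sequence
```

```bash
cat >> h.py <<'E'
def yel(s,c):
    l,st=color(s,(22,120,50),(35,255,255)); u,v=map(int,c)
    k=l[max(v-9,0):v+10,u-9:u+10]; k=np.bincount(k[k>0]).argmax(); print(st[k]); return (l==k).astype(float)
E
python3 - <<'E'
from h import *
np.set_printoptions(precision=4,suppress=True)
S=[ctrl.snapshot("side"),ctrl.snapshot("top")]
for s,c in zip(S,((264,142),(320,186))): print(cv2.cvtColor(s["color"],cv2.COLOR_RGB2HSV)[c[1]-4:c[1]+5:4,c[0]-4:c[0]+5:4].reshape(-1,3).tolist())
mt=at_z(S[1],np.array([[502,211],[492,356],[293,196]])/2+[80,50],0); print("mat",mt)
print("mat side",at_z(S[0],np.array([[431,238]])/2+[80,50],0))
mid=(mt[1]+mt[2])/2; yw=np.arctan2(*(mt[0]-mt[1])[1::-1]); print(mid,np.degrees(yw))
M=[yel(S[0],(264,142)),yel(S[1],(320,186))]
q,e=fit(S,M,LATCH,[mid[0],mid[1],yw],.01,.1); print("stand by latch",q,np.degrees(q[2]),e)
for i in(0,1): print(i,fit([S[i]],[M[i]],LATCH,q,.005,.03))
print("ball top",at_z(S[1],[[278.9,178.4]],.16), at_z(S[0],[[240.7,180.9]],.13))
E
```

```text
[[22, 244, 161], [22, 240, 157], [22, 242, 158], [22, 244, 159], [22, 244, 158], [22, 237, 159], [22, 240, 157], [22, 237, 158], [22, 234, 157]]
[[21, 225, 137], [30, 255, 255], [30, 255, 255], [21, 224, 131], [30, 255, 255], [25, 255, 252], [21, 227, 127], [30, 255, 255], [23, 241, 184]]
mat [[ 0.6294 -0.2701  0.    ]
 [ 0.443  -0.2609  0.    ]
 [ 0.6413 -0.0005  0.    ]]
mat side [[ 0.4427 -0.2581 -0.    ]]
[ 0.5421 -0.1307  0.    ] -2.840150649966884
[256 130  18  24 343]
[317 175   9  23 159]
stand by latch [ 0.5379 -0.131   0.0146] 0.8360280431329892 0.9579288319101226
0 (array([ 0.5344, -0.1299,  0.0315]), np.float64(0.2672840564797348))
1 (array([ 0.5379, -0.1337,  0.0324]), np.float64(0.6841040818843261))
ball top [[ 0.554  -0.1315  0.16  ]] [[ 0.5767 -0.077   0.13  ]]
```

```bash
sed -i 's/(22,120,50),(35/(19,185,50),(35/' h.py
python3 - <<'E'
from h import *
np.set_printoptions(precision=4,suppress=True)
S=[ctrl.snapshot("side"),ctrl.snapshot("top")]
M=[yel(S[0],(264,142)),yel(S[1],(320,186))]
for i in(0,1): print(i,fit([S[i]],[M[i]],LATCH,[.539,-.131,-.047],.005,.03))
q,e=fit(S,M,LATCH,[.539,-.131,-.047],.01,.1); print("latch",q,np.degrees(q[2]),e)
g=cv2.GaussianBlur(cv2.cvtColor(S[1]["color"],cv2.COLOR_RGB2GRAY),(3,3),0).astype(float)
# edges by sampling in world along stand axes
def edge(a,b,nrm):  # world points a->b on nominal edge, outward normal; find max brightness step within 12mm
    out=[]; 
    for t in np.linspace(.08,.92,25):
        k=np.linspace(-.012,.012,49); P=a+(b-a)*t+k[:,None]*nrm; uv=proj(S[1],np.c_[P,0*k]).astype(np.float32)
        v=cv2.remap(g.astype(np.float32),uv[:,:1].copy(),uv[:,1:].copy(),cv2.INTER_LINEAR).ravel(); d=np.gradient(v)
        if d.max()>1.0: j=d.argmax(); out.append(P[j])
    return np.array(out)
c,s=np.cos(-.047),np.sin(-.047); X=np.array([c,s]);Y=np.array([-s,c]); o=np.array([.541,-.131])
for nm,a,b,n in (("right",o-.135*Y-.095*X,o-.135*Y+.095*X,-Y),("far",o+.095*X-.135*Y,o+.095*X-.045*Y,X),("farL",o+.095*X+.05*Y,o+.095*X+.13*Y,X),("near",o-.095*X-.135*Y,o-.095*X-.045*Y,-X)):
    E=edge(a,b,n)
    vx,vy,x0,y0=cv2.fitLine(E.astype(np.float32),cv2.DIST_HUBER,0,.001,.001).ravel()
    r=np.array([-vy,vx])@(E-[x0,y0]).T
    print(nm,len(E),np.degrees(np.arctan(vy/vx)) if nm=="right" else np.degrees(-np.arctan(vx/vy)),(np.array([x0,y0])-o)@n,np.abs(r).max())
E
```

```text
[255 130  19  24 374]
[314 175  12  24 242]
0 (array([ 0.5409, -0.1281, -0.0245]), np.float64(0.17001153402537483))
1 (array([ 0.5438, -0.1306, -0.0497]), np.float64(0.10298168854318586))
latch [ 0.5434 -0.1305 -0.0527] -3.020639378114836 0.29492407560982586
right 25 -2.5556111 0.1341000085580762 0.0019215363313772322
far 25 -2.8847413 0.09715001929962706 0.002830980278537303
farL 25 -1.7058372 0.09770001584292246 0.0015133632461461054
near 25 -2.592587 0.09305000836824234 0.0019284798069893116
```

```bash
cat >> h.py <<'E'
def go(x,y,z,yaw):
    o=ctrl.get_obs(); Rm=R.from_euler("xyz",o["orientation"],degrees=True); d=np.array([x,y,z])-o["tool_pos"]
    t=Rm.inv().apply(d)/.8; dy=(yaw-o["orientation"][2]+180)%360-180
    print("go",np.round(t,4),"turn",round(-dy/90,4),"| at",np.round(o["tool_pos"],4),np.round(o["orientation"],2),"F",np.round(o["force"],1),"t",o["clock"],"op",o["opening"])
E
python3 -c "
from h import *
go(.5677,.1939,.25,-192.9)"
```

```text
go [-0.7432  0.7438  0.0527] turn 0.4379 | at [ 0.3013 -0.604   0.2922] [ 180.     -0.   -153.49] F [-0.5 -1.6  0.3] t 1.3 op 0.08768060362776635
```

Emit:
send_rows(
  deltas=[
    [[-0.743,0.744,0],0.438],
    [[-0.743,0.744,0],0.438],
    [[-0.743,0.744,0],0.438],
    [[-0.743,0.744,0],0.438],
    [[-0.743,0.744,0],0.438],
  ],
  gripper=1,
)

```text
clock: 1.72
tool_pos: [0.3645, -0.4145, 0.2923]
orientation: [-180.0, 0.0, 172.1]
force: [1.1, 0.6, 0.2]
opening: 0.0878
gripper_force: 0.0
```

```bash
python3 -c "
from h import *
go(.5677,.1939,.25,-192.9)"
```

```text
go [-0.1476  0.7881  0.0529] turn 0.056 | at [ 0.3645 -0.4145  0.2923] [-1.7999e+02  1.0000e-02  1.7214e+02] F [1.1 0.6 0.2] t 1.7167 op 0.08781448865234118
```

Emit:
send_rows(
  deltas=[
    [[-0.148,0.788,0],0.056],
    [[-0.148,0.788,0],0.056],
    [[-0.148,0.788,0],0.056],
    [[-0.148,0.788,0],0.056],
    [[-0.148,0.788,0],0.056],
  ],
)

```text
clock: 2.13
tool_pos: [0.4294, -0.2163, 0.2927]
orientation: [180.0, 0.1, 167.4]
force: [1.6, 0.4, 0.5]
opening: 0.0878
gripper_force: 0.0
```

Emit:
send_rows(
  deltas=[
    [[-0.05,0.53,0],0],
    [[-0.05,0.53,0],0],
    [[-0.05,0.53,0],0],
    [[-0.05,0.53,0],0],
    [[-0.05,0.53,0],0],
  ],
)

```text
clock: 2.55
tool_pos: [0.4936, -0.0178, 0.2928]
orientation: [180.0, 0.1, 167.5]
force: [0.9, -0.5, 0.3]
opening: 0.088
gripper_force: 0.0
```

```bash
python3 -c "
from h import *
go(.5677,.1939,.25,-192.9)"
```

```text
go [-0.0329  0.2784  0.0538] turn 0.0041 | at [ 0.4936 -0.0178  0.2928] [1.7996e+02 6.0000e-02 1.6747e+02] F [ 0.9 -0.5  0.3] t 2.55 op 0.08797895683699454
```

Emit:
send_rows(
  deltas=[
    [[-0.033,0.278,0],0.004],
    [[-0.033,0.278,0],0.004],
    [[-0.033,0.278,0],0.004],
    [[-0.033,0.278,0.05],0.004],
    [[-0.033,0.278,0.05],0.004],
  ],
)

```text
clock: 2.97
tool_pos: [0.5611, 0.1734, 0.2618]
orientation: [179.9, 0.1, 167.1]
force: [0.9, -0.4, 1.7]
opening: 0.0875
gripper_force: 0.0
```

Emit:
send_rows(
  deltas=[
    [[0,0.01,0],0],
    [[0,0.01,0],0],
    [[0,0.01,0],0],
    [[0,0.01,0],0],
    [[0,0.01,0],0],
  ],
)

```text
clock: 3.38
tool_pos: [0.5621, 0.1777, 0.2619]
orientation: [180.0, 0.0, 167.0]
force: [-0.3, -0.5, -0.1]
opening: 0.0876
gripper_force: 0.0
```

Run:
```python
from h import *
np.set_printoptions(precision=4,suppress=True)
go(.5677,.1939,.15,-192.9)
s=ctrl.snapshot("top");save(s,"t1");s2=ctrl.snapshot("side"); save(s2,"s1")
```

```text
go [-0.0022  0.0212  0.1398] turn -0.0007 | at [0.5621 0.1777 0.2619] [179.95   0.04 167.03] F [-0.3 -0.5 -0.1] t 3.3833 op 0.08758108042008918
```

Emit:
send_rows(
  deltas=[
    [[-0.002,0.021,0],0],
    [[-0.002,0.021,0.07],0],
    [[-0.002,0.021,0.14],0],
    [[-0.002,0.021,0.14],0],
    [[-0.002,0.021,0.14],0],
  ],
)

```text
clock: 3.9
tool_pos: [0.5646, 0.1929, 0.1433]
orientation: [-179.6, -0.4, 167.0]
force: [-0.5, -0.2, -1.4]
opening: 0.0877
gripper_force: 0.0
```

Run:
```python
from h import *
go(.5677,.1939,.096,-192.9)
s=ctrl.snapshot("side");save(s,"s1")
cv2.imwrite("pics/s1b.png",cv2.resize(s["color"][130:350,100:400,::-1],None,fx=2,fy=2))
```

```text
go [-0.0039  0.0025  0.0591] turn -0.0013 | at [0.5646 0.1929 0.1433] [-179.64   -0.4   166.99] F [-0.5 -0.2 -1.4] t 3.9 op 0.08768417320662183
```

View pics/s1b.png

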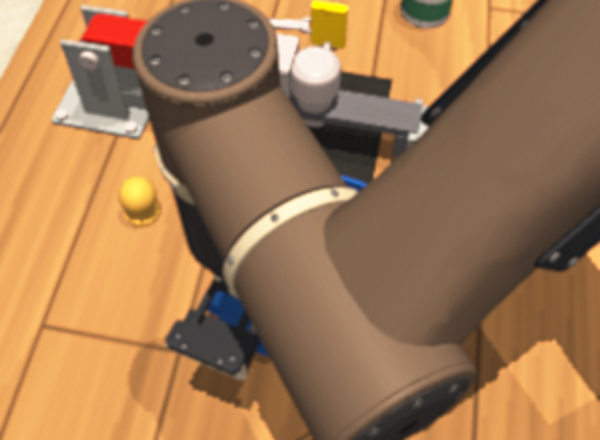

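The arm hides most of the tray. The plate shows at crop (228,305), beside the outer finger, as expected.

Emit:
send_rows(
  deltas=[
    [[-0.003,0.002,0.03],0],
    [[-0.003,0.002,0.056],0],
    [[-0.003,0.002,0.056],0],
    [[-0.003,0.002,0.056],0],
    [[-0.003,0.002,0.056],0],
  ],
)

```text
clock: 4.37
tool_pos: [0.5715, 0.1964, 0.1068]
orientation: [179.9, 0.1, 167.1]
force: [-0.4, -0.2, -0.9]
opening: 0.0883
gripper_force: 0.0
```

Run:
```python
from h import *
go(.5677,.1939,.096,-192.9)
S=[ctrl.snapshot("side"),ctrl.snapshot("top")]
save(S[0],"s2");save(S[1],"t2")
cv2.imwrite("pics/st2.png",np.hstack([S[0]["color"][180:330,120:320,::-1].repeat(2,0).repeat(2,1),S[1]["color"][100:250,100:300,::-1].repeat(2,0).repeat(2,1)]))
```

```text
go [ 0.004  -0.0042  0.0135] turn 0.0002 | at [0.5715 0.1964 0.1068] [1.7988e+02 1.4000e-01 1.6711e+02] F [-0.4 -0.2 -0.9] t 4.3667 op 0.08825566601311373
```

View pics/st2.png

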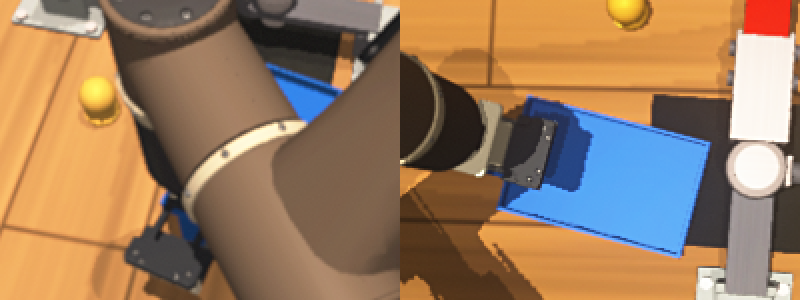

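Left half: outer finger behind the plate. Right half: gripper over the plate end of the tray, tray unmoved. The arm is still settling, so I'll hold and read.

Emit:
send_rows(
  deltas=[
    [[0,0,0],0],
    [[0,0,0],0],
    [[0,0,0],0],
    [[0,0,0],0],
    [[0,0,0],0],
  ],
)

```text
clock: 4.88
tool_pos: [0.5702, 0.1958, 0.1043]
orientation: [180.0, 0.0, 167.1]
force: [0.2, 0.1, 0.1]
opening: 0.0874
gripper_force: 0.0
```

Run:
```python
from h import *
go(.5677,.1939,.096,-192.9)
```

```text
go [ 0.0025 -0.003   0.0104] turn -0.0001 | at [0.5702 0.1958 0.1043] [180.     0.   167.09] F [0.2 0.1 0.1] t 4.8833 op 0.08742388098597798
```

Emit:
send_rows(
  deltas=[
    [[0.0025,-0.003,0.0105],0],
    [[0.0025,-0.003,0.0105],0],
    [[0.0025,-0.003,0.0105],0],
    [[0.0025,-0.003,0.0105],0],
    [[0.0025,-0.003,0.0105],0],
  ],
)

```text
clock: 5.3
tool_pos: [0.5678, 0.1939, 0.0958]
orientation: [-180.0, -0.0, 167.1]
force: [0.8, -0.2, -0.3]
opening: 0.0874
gripper_force: 0.0
```

Emit:
send_rows(
  deltas=[
    [[0,0,0],0],
    [[0,0,0],0],
    [[0,0,0],0],
    [[0,0,0],0],
    [[0,0,0],0],
  ],
  gripper=0,
)

```text
clock: 5.72
tool_pos: [0.5677, 0.1939, 0.0959]
orientation: [180.0, 0.0, 167.1]
force: [0.4, 0.1, -0.3]
opening: 0.0596
gripper_force: 0.0
```

Emit:
send_rows(
  deltas=[
    [[0,0,0],0],
    [[0,0,0],0],
    [[0,0,0],0],
    [[0,0,0],0],
    [[0,0,0],0],
  ],
)

```text
clock: 6.13
tool_pos: [0.5677, 0.1939, 0.0958]
orientation: [180.0, -0.0, 167.1]
force: [-0.2, -1.0, -0.5]
opening: 0.0262
gripper_force: 0.0
```

Run:
```python
from h import *
import math
sx,sy,a=.543,-.130,-.047
gx,gy=sx-.14*math.sin(a),sy+.14*math.cos(a)
print(gx,gy); go(gx,gy,.096,180+math.degrees(a))
```

```text
0.5495775777308884 0.009845398462709959
go [-2.930e-02 -2.293e-01 -2.000e-04] turn -0.1135 | at [0.5677 0.1939 0.0958] [180.    -0.   167.09] F [-0.2 -1.  -0.5] t 6.1333 op 0.026168076974307078
```

Emit:
send_rows(
  deltas=[
    [[0,0,0],0],
    [[0,0,0],0],
    [[0,0,0],0],
    [[0,0,0],0],
    [[0,0,0],0],
  ],
)

```text
clock: 6.55
tool_pos: [0.5677, 0.194, 0.0959]
orientation: [180.0, 0.0, 167.1]
force: [-0.3, 0.9, -0.8]
opening: 0.0096
gripper_force: 30.0
```

Emit:
send_rows(
  deltas=[
    [[-0.002,-0.012,0],-0.006],
    [[-0.005,-0.035,0],-0.02],
    [[-0.008,-0.06,0],-0.035],
    [[-0.011,-0.085,0],-0.05],
    [[-0.014,-0.11,0],-0.06],
  ],
)

```text
clock: 6.97
tool_pos: [0.5587, 0.1047, 0.0958]
orientation: [180.0, 0.0, 172.6]
force: [1.1, 1.9, -0.6]
opening: 0.0097
gripper_force: 30.0
```

Run:
```python
from h import *
go(.5496,.0098,.096,177.3)
```

```text
go [-0.004  -0.1191 -0.0002] turn -0.0522 | at [0.5587 0.1047 0.0958] [179.99   0.   172.6 ] F [ 1.1  1.9 -0.6] t 6.9667 op 0.009703590999272768
```

Emit:
send_rows(
  deltas=[
    [[-0.001,-0.022,0],-0.01],
    [[-0.002,-0.044,0],-0.025],
    [[-0.003,-0.066,0],-0.04],
    [[-0.004,-0.085,0],-0.05],
    [[-0.004,-0.095,0],-0.052],
  ],
)

```text
clock: 7.38
tool_pos: [0.5518, 0.0282, 0.0959]
orientation: [-180.0, -0.0, 177.2]
force: [0.1, 0.3, -1.3]
opening: 0.0095
gripper_force: 30.0
```

Emit:
send_rows(
  deltas=[
    [[0,0,0],0],
    [[0,0,0],0],
    [[0,0,0],0],
    [[0,0,0],0],
    [[0,0,0],0],
  ],
)

```text
clock: 7.8
tool_pos: [0.5521, 0.0302, 0.0958]
orientation: [-180.0, -0.0, 177.2]
force: [-0.7, -2.4, 0.7]
opening: 0.0102
gripper_force: 30.0
```

Run:
```python
from h import *
go(.5496,.0098,.096,177.3)
S=[ctrl.snapshot("side"),ctrl.snapshot("top")]
M=[blue(s) for s in S]
save(S[0],"s3");save(S[1],"t3")
cv2.imwrite("pics/st3.png",np.hstack([S[0]["color"][130:330,120:320,::-1].repeat(2,0).repeat(2,1),S[1]["color"][80:280,180:380,::-1].repeat(2,0).repeat(2,1)]))
```

```text
go [ 0.0019 -0.0256 -0.0002] turn -0.0011 | at [0.5521 0.0302 0.0958] [-1.7998e+02 -2.0000e-02  1.7720e+02] F [-0.7 -2.4  0.7] t 7.8 op 0.010235022477010747
```

View pics/st3.png

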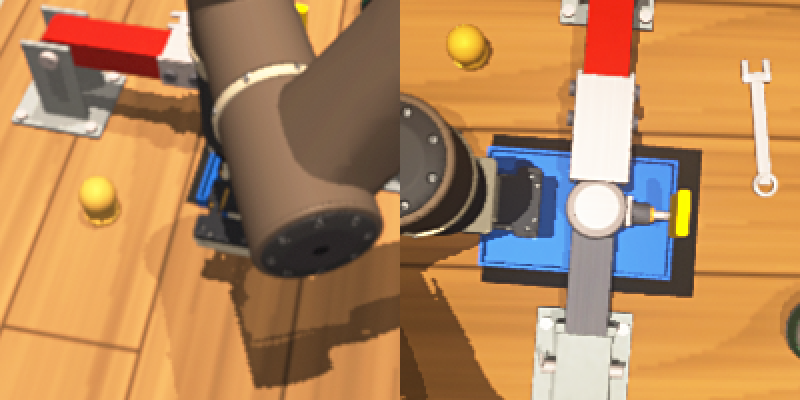

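The tray lies under the coupler, squared up with the mat (right half: tray from 480 to 678, mat edge at 700) and still about 20 mm to the left. The last stretch can go slowly.

Emit:
send_rows(
  deltas=[
    [[0.0005,-0.005,0],0],
    [[0.001,-0.01,0],0],
    [[0.0015,-0.016,0],-0.001],
    [[0.0019,-0.021,0],-0.001],
    [[0.0019,-0.0256,0],-0.001],
  ],
)

```text
clock: 8.32
tool_pos: [0.5497, 0.009, 0.0958]
orientation: [180.0, 0.0, 177.3]
force: [0.9, 1.0, -0.8]
opening: 0.0096
gripper_force: 30.0
```

Emit:
send_rows(
  deltas=[
    [[0,0,0],0],
    [[0,0,0],0],
    [[0,0,0],0],
    [[0,0,0],0],
    [[0,0,0],0],
  ],
)

```text
clock: 8.73
tool_pos: [0.5496, 0.0093, 0.0958]
orientation: [-180.0, -0.0, 177.3]
force: [-0.5, -2.2, 0.6]
opening: 0.0098
gripper_force: 30.0
```

Run:
```python
from h import *
go(.5496,.0098,.096,177.3)
s=ctrl.snapshot("top"); save(s,"t4")
im=s["color"][90:270,200:360,::-1].repeat(3,0).repeat(3,1).copy()
for p,b,c in (((.543,-.13,-.047),np.array([[x,y,0] for x,y in((-.095,-.135),(.095,-.135),(.095,.135),(-.095,.135))]),(0,255,255)),
  ((.543,-.13,-.047),np.array([[x,y,.022] for x,y in((-.075,-.12),(.075,-.12),(.075,.12),(-.075,.12))]),(0,0,255))):
    q=((proj(s,put(p,b))-[200,90]+.5)*3).round().astype(int); cv2.polylines(im,[q],True,c,1)
cv2.imwrite("pics/t4b.png",im)
```

```text
go [ 0.      0.0006 -0.0002] turn -0.0005 | at [0.5496 0.0093 0.0958] [-1.7999e+02 -1.0000e-02  1.7726e+02] F [-0.5 -2.2  0.6] t 8.7333 op 0.009758113676885321
```

View pics/t4b.png

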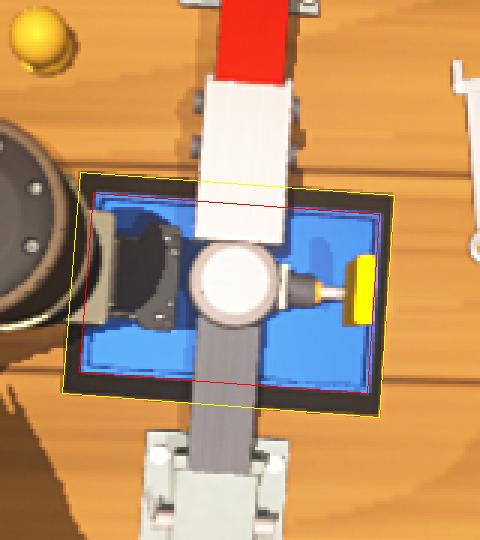

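The overlay shows the tray rim on the wanted outline to within about 1–2 mm (rim corners at (380,212) and (97,193)). I'll release and rise straight up.

Emit:
send_rows(
  deltas=[
    [[0,0,0],0],
    [[0,0,0],0],
    [[0,0,0],0],
    [[0,0,0],0],
    [[0,0,0],0],
  ],
  gripper=0.4,
)

```text
clock: 9.2
tool_pos: [0.5497, 0.0096, 0.0958]
orientation: [180.0, 0.0, 177.3]
force: [-0.3, 0.4, -0.2]
opening: 0.0334
gripper_force: 0.0
```

Emit:
send_rows(
  deltas=[
    [[0,0,-0.02],0],
    [[0,0,-0.06],0],
    [[0,0,-0.11],0],
    [[0,0,-0.16],0],
    [[0,0,-0.2],0],
  ],
)

```text
clock: 9.62
tool_pos: [0.5499, 0.0094, 0.259]
orientation: [180.0, 0.1, 177.3]
force: [0.6, 0.5, 0.3]
opening: 0.035
gripper_force: 0.0
```

Run:
```python
from h import *
import math
sx,sy,a=.543,-.130,-.047
gx,gy=sx+.092*math.sin(a),sy-.092*math.cos(a)
print(gx,gy); go(gx,gy,.28,180+math.degrees(a))
```

```text
0.5386775917768448 -0.22189840470406655
go [ 0.0003 -0.2895 -0.0264] turn -0.0003 | at [0.5499 0.0094 0.259 ] [1.7998e+02 1.2000e-01 1.7728e+02] F [0.6 0.5 0.3] t 9.6167 op 0.03496650007827638
```

Emit:
send_rows(
  deltas=[
    [[0,0,-0.026],0],
    [[0,-0.05,-0.03],0],
    [[0,-0.1,-0.03],0],
    [[0,-0.15,-0.03],0],
    [[0,-0.2,-0.03],0],
  ],
)

```text
clock: 10.03
tool_pos: [0.5417, -0.1516, 0.2804]
orientation: [180.0, 0.1, 177.3]
force: [0.6, 0.6, -1.2]
opening: 0.0349
gripper_force: 0.0
```

Emit:
send_rows(
  deltas=[
    [[0,-0.04,0],0],
    [[0,-0.075,0],0],
    [[0,-0.09,0],0],
    [[0,-0.09,0],0],
    [[0,-0.09,0],0],
  ],
)

```text
clock: 10.45
tool_pos: [0.5384, -0.2226, 0.2796]
orientation: [180.0, -0.0, 177.2]
force: [-0.1, 0.7, 0.9]
opening: 0.035
gripper_force: 0.0
```

Emit:
send_rows(
  deltas=[
    [[0,0,0],0],
    [[0,0,0],0],
    [[0,0,0],0],
    [[0,0,0],0],
    [[0,0,0],0],
  ],
)

```text
clock: 10.87
tool_pos: [0.5388, -0.2216, 0.28]
orientation: [-180.0, 0.0, 177.3]
force: [-0.4, 0.2, -0.0]
opening: 0.0347
gripper_force: 0.0
```

Run:
```python
from h import *
go(.5387,-.2219,.202,177.3)
S=[ctrl.snapshot("side"),ctrl.snapshot("top")]
save(S[0],"s5");save(S[1],"t5")
cv2.imwrite("pics/st5.png",np.hstack([S[0]["color"][80:280,170:370,::-1].repeat(2,0).repeat(2,1),S[1]["color"][80:280,200:400,::-1].repeat(2,0).repeat(2,1)]))
M=blue(S[0]); print(fit([S[0]],[M],TRAY,[.543,-.13,-.047],.004,.02))
```

```text
go [ 0.0001 -0.0003  0.0975] turn 0.0002 | at [ 0.5388 -0.2216  0.28  ] [-1.8000e+02  1.0000e-02  1.7732e+02] F [-0.4  0.2 -0. ] t 10.8667 op 0.034674983079128203
(array([ 0.54356012, -0.12957491, -0.03500315]), np.float64(0.6141512781351722))
```

View pics/st5.png

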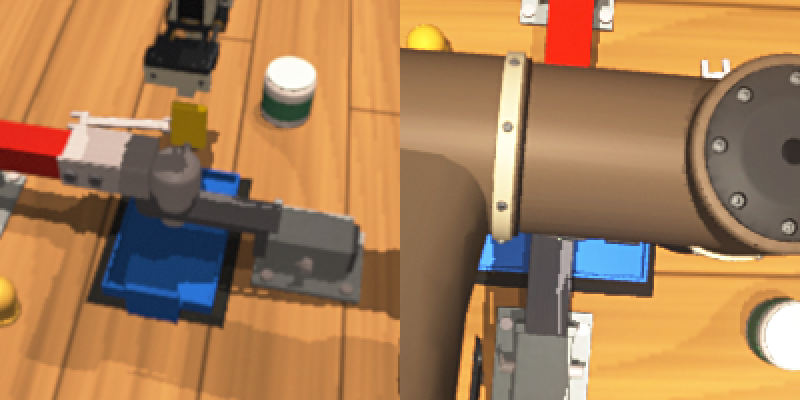

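The tray sits centred on the mat in the left half, and the gripper is straight above the yellow handle. Descending and gripping.

Emit:
send_rows(
  deltas=[
    [[0,0,0.02],0],
    [[0,0,0.045],0],
    [[0,0,0.07],0],
    [[0,0,0.09],0],
    [[0,0,0.0975],0],
  ],
)

```text
clock: 11.38
tool_pos: [0.5374, -0.222, 0.1994]
orientation: [180.0, -0.2, 177.2]
force: [-1.3, 0.2, -0.5]
opening: 0.0352
gripper_force: 0.0
```

Emit:
send_rows(
  deltas=[
    [[0,0,0],0],
    [[0,0,0],0],
    [[0,0,0],0],
    [[0,0,0],0],
    [[0,0,0],0],
  ],
)

```text
clock: 11.8
tool_pos: [0.539, -0.2224, 0.2029]
orientation: [-180.0, 0.1, 177.3]
force: [0.3, 0.3, -0.3]
opening: 0.0351
gripper_force: 0.0
```

Emit:
send_rows(
  deltas=[
    [[0,0,0],0],
    [[0,0,0],0],
    [[0,0,0],0],
    [[0,0,0],0],
    [[0,0,0],0],
  ],
  gripper=0,
)

```text
clock: 12.22
tool_pos: [0.5387, -0.2216, 0.2019]
orientation: [179.9, 0.0, 177.3]
force: [-1.7, 5.5, 3.3]
opening: 0.0137
gripper_force: 30.0
```

Emit:
send_rows(
  deltas=[
    [[0,0,0],0],
    [[0,0,0],0],
    [[0,0,0],0],
    [[0,0,0],0],
    [[0,0,0],0],
  ],
)

```text
clock: 12.63
tool_pos: [0.5387, -0.2214, 0.202]
orientation: [179.9, 0.0, 177.3]
force: [-1.2, 5.7, 3.3]
opening: 0.0139
gripper_force: 30.0
```

Gripped. The 5.5 N preload shows the latch is at home. Now I'll pull about 18 mm.

Emit:
send_rows(
  deltas=[
    [[0,-0.005,0],0],
    [[0,-0.01,0],0],
    [[0,-0.015,0],0],
    [[0,-0.02,0],0],
    [[0,-0.023,0],0],
  ],
)

```text
clock: 13.05
tool_pos: [0.5378, -0.2393, 0.2019]
orientation: [179.9, 0.0, 177.3]
force: [-0.1, 11.7, 4.4]
opening: 0.0136
gripper_force: 30.0
```

Emit:
send_rows(
  deltas=[
    [[0,0,0],0],
    [[0,0,0],0],
    [[0,0,0],0],
    [[0,0,0],0],
    [[0,0,0],0],
  ],
)

```text
clock: 13.47
tool_pos: [0.5378, -0.239, 0.2019]
orientation: [179.9, 0.0, 177.3]
force: [-2.4, 10.8, 4.7]
opening: 0.0139
gripper_force: 30.0
```

Run:
```python
from h import *
go(.5387,-.2219,.202,177.3)
S=[ctrl.snapshot("side")]
cv2.imwrite("pics/s6.png",S[0]["color"][60:260,170:370,::-1].repeat(2,0).repeat(2,1))
```

```text
go [-0.0001  0.0214 -0.0001] turn -0.0002 | at [ 0.5378 -0.239   0.2019] [1.7987e+02 1.0000e-02 1.7728e+02] F [-2.4 10.8  4.7] t 13.4667 op 0.013850921078646095
```

View pics/s6.png

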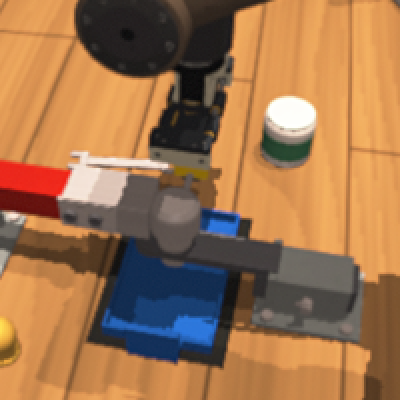

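The latch is out about 17.5 mm (force 11 N) with the coupler still down. Now the lift along the arc.

Emit:
send_rows(
  deltas=[
    [[-0.0005,0,-0.0075],0],
    [[-0.0014,0,-0.017],0],
    [[-0.0026,0,-0.028],0],
    [[-0.0043,0,-0.039],0],
    [[-0.006,0,-0.0485],0],
  ],
)

```text
clock: 13.93
tool_pos: [0.542, -0.2386, 0.2391]
orientation: [179.8, -0.2, 177.3]
force: [2.2, 10.9, -7.0]
opening: 0.0141
gripper_force: 30.0
```

Run:
```python
from h import *
go(.5378,-.239,.2019,177.3)
```

```text
go [ 0.005  -0.001   0.0465] turn -0.0004 | at [ 0.542  -0.2386  0.2391] [ 1.7979e+02 -1.6000e-01  1.7726e+02] F [ 2.2 10.9 -7. ] t 13.9333 op 0.0140727978559556
```

Lifting freely with a −7 N load. Continuing.

Emit:
send_rows(
  deltas=[
    [[-0.0023,0,-0.011],0],
    [[-0.005,0,-0.022],0],
    [[-0.0078,0,-0.033],0],
    [[-0.011,0,-0.0435],0],
    [[-0.0135,0,-0.051],0],
  ],
)

```text
clock: 14.35
tool_pos: [0.5522, -0.239, 0.2796]
orientation: [179.8, -0.2, 177.3]
force: [-0.3, 11.7, -6.5]
opening: 0.0137
gripper_force: 30.0
```

Emit:
send_rows(
  deltas=[
    [[0,0,0],0],
    [[0,0,0],0],
    [[0,0,0],0],
    [[0,0,0],0],
    [[0,0,0],0],
  ],
)

```text
clock: 14.77
tool_pos: [0.5522, -0.239, 0.2794]
orientation: [179.8, -0.2, 177.3]
force: [-0.3, 11.1, -3.5]
opening: 0.0139
gripper_force: 30.0
```

Run:
```python
from h import *
go(.5378,-.239,.2019,177.3)
S=[ctrl.snapshot("side")]
cv2.imwrite("pics/s7.png",S[0]["color"][60:260,120:370,::-1].repeat(2,0).repeat(2,1))
M=blue(S[0]); print(fit([S[0]],[M],TRAY,[.543,-.13,-.047],.004,.02))
```

```text
go [ 0.0176 -0.0012  0.0969] turn -0.0003 | at [ 0.5522 -0.239   0.2794] [179.77  -0.22 177.28] F [-0.3 11.1 -3.5] t 14.7667 op 0.013886150921818751
(array([ 0.54337056, -0.12969514, -0.03621494]), np.float64(0.5399610050399146))
```

View pics/s7.png

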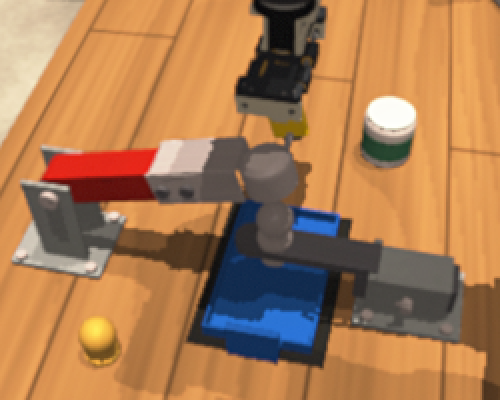

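The coupler is clear of the ball (crop 270,175 against the ball at 275,215), and the tray is centred. It has been lifted 77.5 mm, so I'll add a couple of millimetres and then hand in.

Emit:
send_rows(
  deltas=[
    [[-0.0004,0,-0.0015],0],
    [[-0.001,0,-0.0035],0],
    [[-0.001,0,-0.0035],0],
    [[-0.001,0,-0.0035],0],
    [[-0.001,0,-0.0035],0],
  ],
)

```text
clock: 15.23
tool_pos: [0.553, -0.239, 0.2817]
orientation: [179.8, -0.3, 177.3]
force: [-0.0, 10.9, -6.0]
opening: 0.0138
gripper_force: 30.0
```

Emit:
send_rows(
  deltas=[
    [[0,0,0],0],
    [[0,0,0],0],
    [[0,0,0],0],
    [[0,0,0],0],
    [[0,0,0],0],
  ],
)

```text
clock: 15.65
tool_pos: [0.553, -0.239, 0.2818]
orientation: [179.8, -0.2, 177.3]
force: [-0.4, 11.2, -6.2]
opening: 0.0142
gripper_force: 30.0
```

```bash
python3 -c "
from h import *
go(.5378,-.239,.2019,177.3); print(ctrl.close_job())"
```

```text
go [ 0.0185 -0.0014  0.0999] turn -0.0003 | at [ 0.553  -0.239   0.2818] [179.76  -0.25 177.27] F [-0.4 11.2 -6.2] t 15.65 op 0.014193163639770148
the job is handed in; nothing more can be done
None
```

The job is handed in at 15.65 s: the tray is centred on the mat to within about 2 mm, the latch was pulled before the lift, and the drawbar is held about 8 cm up in the gripper with the latch still out.

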